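# Set the polariser ring of the inspection lamp

### The job

On the round inspection lamp, push the red lever around with your fingertips until its bar lies wholly over the yellow marker clip on the scale, then take your hand off it. Then press the green switch button on the lamp's foot fully down and let it come up again. Only push: do not take the lever's peg between the fingers, and leave the clip and the loose things around the lamp where they are.

Things in the scene. Friction and masses are not known exactly. Their poses are not given: they have to be found in the camera images.
- lamp: The inspection lamp, heavy and fixed to the bench: grey rectangular foot plate 10 mm thick (in its own frame x from -95 to +95 mm, y from -100 to +185 mm) carrying a round grey drum of radius 88 mm (flange 92 mm at its foot) with a black scale with white ticks on its top, 34 mm above the bench; the aluminium ring (radius 65 mm, top 54 mm up) turns on that drum. Origin: on the bench under the ring's axis; z up; -x is the front, towards the robot, +y towards the switch button.
- ring_center (a point): Point on the ring's vertical turning axis, 54 mm above the bench, at the level of the ring's top.
- ring (a joint): Angle of the polariser ring and its lever in rad, counter-clockwise from above is positive; at 0 the lever points along the lamp's -x, at +1.57 along its -y. Stops at -1.25 and +1.25. It starts on the negative side of the clip. It turns with a light steady friction (0.16 N m, about 1.5 N at the peg) and slight damping and stays where it is left.
- pointer (a point): Top of the lever's red bar where it crosses the rim of the scale, 88 mm from the ring's axis, 50 mm above the bench. The bar is 6 mm wide and 6 mm high (44 to 50 mm above the bench) and runs straight out from the ring to the peg, clear above the clip.
- peg (a point): Centre of the top of the upright red peg at the lever's outer end: 15 mm in diameter, top 95 mm above the bench, foot 42 mm above the bench, its centre line 110 mm from the ring's axis. Push it sideways, along the arc.
- marker (a joint): Angle in rad of the yellow marker clip on the rim of the drum, measured like the ring's angle; the lever is right when both angles agree. The clip is stiff and must not be shifted.
- marker_mark (a point): The middle of the yellow marker clip, 88 mm from the ring's axis, 38 mm above the bench. The clip is 14 mm wide along the rim, covers radii 77 to 92.5 mm and its top is 39.5 mm above the bench.
- switch (a joint): Travel of the green push button in m: 0 is up, 0.006 is fully down (takes 5 N); it springs back when let go.
- switch_top (a point): Middle of the top of the green round push button (28 mm in diameter), in a black housing (44 mm in diameter, top 22 mm above the bench) on the foot plate at the lamp's left (+y) side, at x -20 mm, y +150 mm of the lamp; the top is 32 mm above the bench when up. It is pressed straight down.
- brass_cylinder: Loose brass lock cylinder standing upright with a key blade up, 35 mm in diameter, 64 mm tall; leave alone. Origin: middle of its underside.
- padlock: Loose brass padlock lying flat, 72x47x20 mm; leave alone. Origin: middle of its underside.
- eye_loupe: Loose black eye loupe standing on its narrow end, 35 mm in diameter, 33 mm tall; leave alone. Origin: middle of its underside.
- vial: Loose orange vial with a white cap, upright, 40 mm in diameter, 70 mm tall; leave alone. Origin: middle of its underside.

How it is judged:
On the way, in this order (a step that is already met when the one before it is completed fails the run):
1. the lever is pushed over the yellow clip and left at rest there, hand off (horizontal distance between pointer and marker_mark below 0.005 m and velocity of joint ring between -0.05 and 0.05 rad/s and contact force between the fingers and ring below 0.1 N), for 0.3 s.
2. the green button is pressed fully down (value of joint switch above 0.0045 m and horizontal distance between pointer and marker_mark below 0.005 m), for 0.05 s.
At the end, for the whole second after the job is handed in: The lever's pointer is within 5 mm, seen from above, of the middle of the yellow clip (the bar lies over the clip) and at rest; the button has been pressed after that (at least 4.5 of its 6 mm) and is up again; the clip has not been shifted by more than 4 mm (horizontal distance between pointer and marker_mark below 0.005 m and velocity of joint ring between -0.05 and 0.05 rad/s and value of joint switch below 0.0015 m and distance of marker_mark from where it was at the start of the episode below 0.004 m); the robot touches nothing.
It fails at once if the lever's peg is taken between the fingers (touched with the middle of the grip on it) instead of pushed (horizontal distance between the grasp point and peg below 0.009 m and z of the grasp point in the frame of peg below 0.008 m and contact force between the fingers and ring above 0.3 N).
It fails at once if the yellow clip is shifted by more than 4 mm (distance of marker_mark from where it was at the start of the episode above 0.004 m).
It fails at once if a loose thing beside the lamp is moved more than 15 mm (distance of any of brass_cylinder, padlock, eye_loupe, vial from where it was at the start of the episode above 0.015 m).
It also fails if it takes over 51 s, if anything falls off the work surface, if the arm or the gripper's body presses on something with over 40 N, if the wrist force passes 120 N, or if a joint passes its speed limit or range.

### The arm

A 7-joint arm with a two-finger parallel gripper is mounted at the origin on a cart in front of the work surface, level with it; the furniture and walls round the work are solid. World frame = base frame: x ahead of the robot, y to its left, z up, the work surface at z = 0. Lengths are in m, angles in rad, forces in N, time in s.
With the tool pointing down it reaches from about 0.425 to 0.875 m from the base axis. Payload 8.4 kg.
Tool frame: the origin (TCP) lies on the front face of the gripper's body, between the roots of the fingers; the fingertips stand 70 mm ahead of it and the grasp point (between the pads) lies 51 mm ahead of it (arm.nose_length is the distance from the TCP to the fingertips, in m); z points along the fingers, x is the direction in which the jaws open and shut, and the axes are right-handed (so a half turn about z gives the same grasp; the last joint's range is limited). The gripper opens to 87 mm and grips with 3 to 60 N. Pads are 19 mm wide; open, the fingers measure 117 mm over their backs; the gripper's body (75 mm by 190 mm) begins 51 mm behind the grasp point.
Start: joints at [-1.402, 0.333, 0.04, 1.465, -0.013, 1.343, -0.059], TCP at [0.172, 0.627, 0.292] pointing down, gripper open.
Joint ranges: [-2.58, 2.58], [-0.38, 2.09], [-1.3, 1.39], [0.25, 2.4], [-1.5, 4.64], [0.08, 2.09], [-2.65, 2.65]. Speed limits (rad/s): [2.22, 2.22, 2.79, 2.79, 3.14, 3.14, 3.14].

### API

Orientations are given as a unit quaternion [x, y, z, w].
In Python, from plant import arm gives the robot as it stands. Calls block until the motion is done:
- arm.goto(position, orientation): joint-space move of the TCP to a pose.
- arm.move_l(position, frame=None, v=0.15): straight line of the TCP; frame=None keeps the orientation; v is the mean speed in m/s.
- arm.goto_joints(angles): joint-space move.
- arm.command_gripper(opening): opening from 0.0 (shut) to 1.0 (fully open); the grip force is fixed at half the most; returns when the fingers have stopped.
- arm.pause(seconds).
- arm.inverse_kinematics(position, orientation): joint angles nearest the present ones, or None.
- arm.sense(): the state.
- arm.camera(name): name is "side" or "top" or "wrist"; returns the picture (480x640x3 uint8, red, green, blue); there is no depth.
- arm.camera_info(name): a dict with "fx", "fy", "cx", "cy" (pixels), "D" ([k1, k2, p1, p2, k3] as OpenCV has them; the pictures are not rectified), "world_to_cam" (4x4, takes a point from world to camera coordinates). Camera axes: x right, y up, looking along -z (the intrinsics and any distortion apply to the point x, -y, -z); pixel columns grow to the right and rows downward; lengths in m; the calibration is good to about 2 mm. A picture is of the moment at which its call begins: read the wrist's pose just before it. camera_info takes no time and is no camera call; for the wrist camera it gives the pose at the moment of the call.
A pose or a line that the arm cannot do raises arm.Unreachable and nothing moves.
- arm.sign_off(): hands the job in, once; it reports no verdict.
The state is a dict: "clock": time; "q": joint angles; "joint_vel": joint speeds; "effort": joint torques, N m; "tcp_pos": TCP position; "eef_rot": TCP orientation; "wrist_force": force on the tool from outside, world axes, zero at the start; "torque": the same for the moment, N m; "width": opening from 0.0 (shut) to 1.0 (fully open).
Only numpy, scipy, OpenCV 4.12 (cv2) and the standard library are available. Lean on these libraries where they do the work, as an engineer would, in place of code of your own. Each camera call takes 0.05 s, during which the arm holds its last target.

## Working session

There is one attempt and no reset: what is moved stays moved. The work goes in short steps, each a Python script; the robot and the scene stay as the last script left them, time stands still between calls to the robot, and variables do not carry over. Pictures are saved under pics/ and viewed, and the job is handed in when it is done.

```bash
mkdir -p pics; ls
python3 - <<'E'
from plant import arm
import cv2,numpy as np
s=arm.sense();print(s['clock'],s['tcp_pos'],s['eef_rot'],s['width'],arm.nose_length)
for n in ("side","top"):
    cv2.imwrite(f"pics/{n}0.png",arm.camera(n)[:,:,::-1]);i=arm.camera_info(n)
    print(n,i['fx'],i['fy'],i['cx'],i['cy'],i['D'],np.round(i['world_to_cam'],4).tolist())
E
```

```text
pics
0.0 [0.17190912 0.62647042 0.29135676] [ 7.95168996e-01  6.06387330e-01 -6.13206031e-04  5.46671602e-04] 1.0005952703803411 0.0697
side 555.7667587989564 555.7667587989564 324.63172148807394 239.86613572140067 [-0.01961731  0.          0.          0.          0.        ] [[-0.9191, -0.3939, -0.0107, 0.6047], [0.2555, -0.6163, 0.7449, -0.0837], [-0.3001, 0.6819, 0.6671, -0.9436], [0.0, 0.0, 0.0, 1.0]]
top 481.573815445818 481.573815445818 327.7518650871735 234.7270349495565 [-0.07724271  0.          0.          0.          0.        ] [[-0.0212, -0.9997, -0.0102, 0.2101], [0.9979, -0.0218, 0.0608, -0.5593], [-0.061, -0.0089, 0.9981, -0.9047], [0.0, 0.0, 0.0, 1.0]]
```

View pics/top0.png

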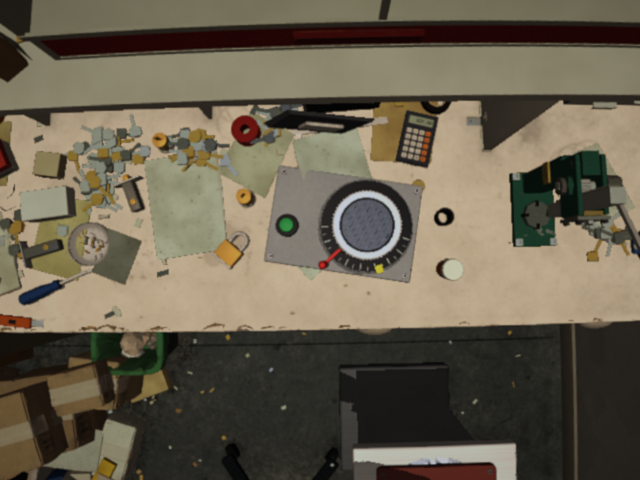

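View pics/side0.png

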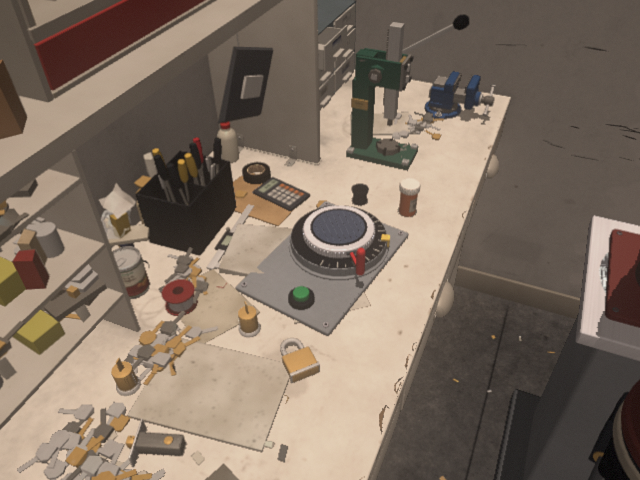

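Run:
```python
import cv2
t=cv2.imread('pics/top0.png');s=cv2.imread('pics/side0.png')
cv2.imwrite('pics/t1.png',cv2.resize(t[155:295,255:435],None,fx=4.2,fy=4.2,interpolation=cv2.INTER_CUBIC))
cv2.imwrite('pics/s1.png',cv2.resize(s[195:335,230:420],None,fx=4.2,fy=4.2,interpolation=cv2.INTER_CUBIC))
```

```text
(no output)
```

View pics/t1.png

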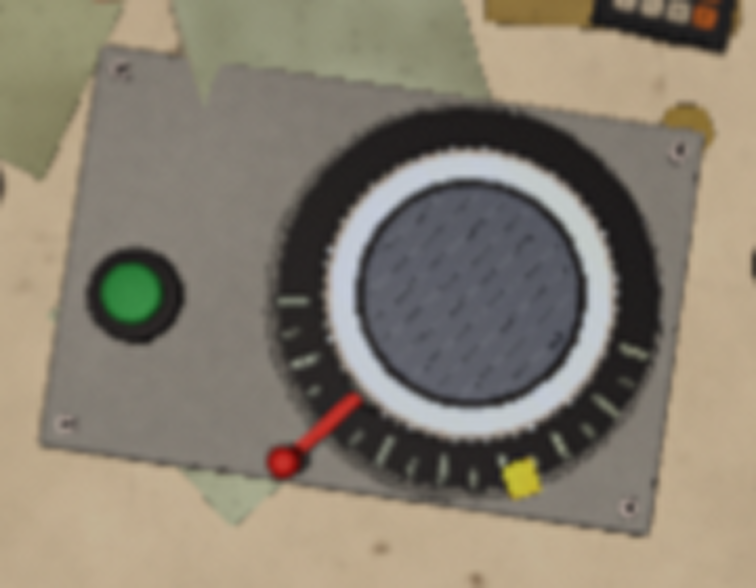

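View pics/s1.png

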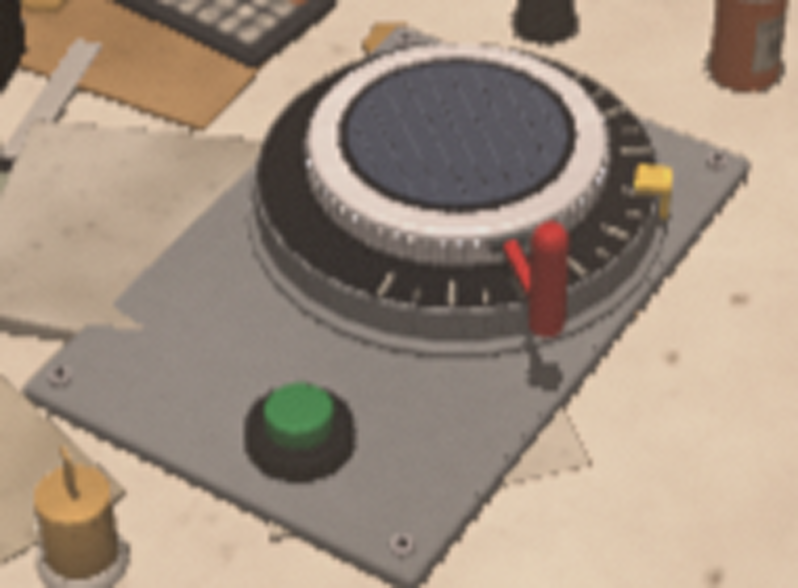

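```bash
cat > h.py <<'E'
import numpy as np,cv2
from scipy.optimize import least_squares
def proj(i,P):
    P=np.atleast_2d(P);W=np.array(i['world_to_cam']);c=P@W[:3,:3].T+W[:3,3]
    c=c*[1,-1,-1];K=np.array([[i['fx'],0,i['cx']],[0,i['fy'],i['cy']],[0,0,1]])
    return cv2.projectPoints(c,np.zeros(3),np.zeros(3),K,np.array(i['D'],float))[0].reshape(-1,2)
def back(i,uv,z):
    K=np.array([[i['fx'],0,i['cx']],[0,i['fy'],i['cy']],[0,0,1]])
    n=cv2.undistortPoints(np.array(uv,float).reshape(-1,1,2),K,np.array(i['D'],float)).reshape(-1,2)
    W=np.array(i['world_to_cam']);R=W[:3,:3];o=-R.T@W[:3,3]
    d=np.c_[n[:,0],-n[:,1],-np.ones(len(n))]@R
    return o+d*((z-o[2])/d[:,2:])
def lw(p,P):
    P=np.atleast_2d(P);c,s=np.cos(p[2]),np.sin(p[2])
    return np.c_[p[0]+c*P[:,0]-s*P[:,1],p[1]+s*P[:,0]+c*P[:,1],P[:,2]]
def pol(r,a,z): return [-r*np.cos(a),-r*np.sin(a),z]
E
cat > fit.py <<'E'
from h import *
from plant import arm
it,is_=arm.camera_info('top'),arm.camera_info('side')
T=np.array([[100,45],[703,132],[645,535],[40,445],[132,293],[471,293],[521,479],[284,460]])/4.2+[255,155]
S=np.array([[748,165],[412,592],[25,388],[299,405],[457,143],[655,176],[549,232]])/4.2+[230,195]
C=[[.095,.185,.01],[.095,-.1,.01],[-.095,-.1,.01],[-.095,.185,.01],[-.02,.15,.032],[0,0,.054]]
def model(p):
    m,l=p[3],p[4]
    ex=[pol(.085,m,.0395),pol(.11,l,.095)]
    return lw(p,C+ex),lw(p,[C[2],C[3],C[0],C[4],C[5]]+ex)
def res(p):
    a,b=model(p);return np.r_[(proj(it,a)-T).ravel(),(proj(is_,b)-S).ravel()]
r=least_squares(res,[.57,.1,0,.1,-.7],loss='soft_l1')
print(np.round(r.x,4));print(np.round(res(r.x).reshape(-1,2),1).tolist())
p=r.x
for n,q in dict(center=[0,0,.054],mark=pol(.088,p[3],.038),peg=pol(.11,p[4],.095),sw=[-.02,.15,.032]).items(): print(n,np.round(lw(p,q),4))
E
python3 fit.py
```

```text
[ 0.577   0.126  -0.164   0.4214 -0.6931]
[[-1.0, 0.4], [-0.0, 0.0], [0.9, 1.1], [-1.4, 1.4], [-0.8, 0.9], [-0.7, 0.8], [-0.4, 0.8], [-0.9, 1.2], [0.6, -3.2], [-0.2, -3.6], [-2.2, -1.9], [-0.7, -1.3], [-0.6, -3.8], [-0.7, -1.4], [-0.3, -2.3]]
center [[0.577 0.126 0.054]]
mark [[0.4919 0.1036 0.038 ]]
peg [[0.505  0.2091 0.095 ]]
sw [[0.5817 0.2772 0.032 ]]
```

```bash
cat >> h.py <<'E'
def quat(yaw): # tool x at yaw, z down
    return np.array([np.cos(yaw/2),np.sin(yaw/2),0,0])
E
python3 - <<'E'
from h import *
from plant import arm
p=[.577,.126,-.164]
for off in (0,np.pi,-np.pi):
  for a in (-1.0,-.69,0,.42):
    y=a+p[2]; t=np.array([np.sin(y),-np.cos(y)]); u=-np.array([np.cos(y),np.sin(y)])
    xy=np.array(p[:2])+.11*u-t*.019
    j=arm.inverse_kinematics([*xy,.137],quat(y+off)); print(round(off,1),a,xy.round(3),None if j is None else np.round(j,2))
for y in (0,np.pi/2): print(arm.inverse_kinematics([.5,.13,.28],quat(y)))
E
```

```text
0 -1.0 [0.551 0.235] [-0.95  0.4   0.59  1.79 -0.26  1.02 -1.43]
0 -0.69 [0.519 0.221] [-0.96  0.33  0.56  1.88 -0.21  1.   -1.16]
0 0 [0.472 0.163] [-0.93  0.19  0.56  2.03 -0.12  0.96 -0.47]
0 0.42 [0.466 0.117] [-0.9   0.15  0.6   2.07 -0.1   0.95  0.02]
3.1 -1.0 [0.551 0.235] [-0.73  0.37  0.31  1.78 -0.13  1.02  1.61]
3.1 -0.69 [0.519 0.221] [-0.73  0.3   0.29  1.86 -0.1   0.99  1.89]
3.1 0 [0.472 0.163] [-0.73  0.17  0.34  2.02 -0.07  0.96  2.62]
3.1 0.42 [0.466 0.117] None
-3.1 -1.0 [0.551 0.235] [-0.73  0.37  0.31  1.78 -0.13  1.02  1.61]
-3.1 -0.69 [0.519 0.221] [-0.73  0.3   0.29  1.86 -0.1   0.99  1.89]
-3.1 0 [0.472 0.163] [-0.73  0.17  0.34  2.02 -0.07  0.96  2.62]
-3.1 0.42 [0.466 0.117] None
[-0.92674526  0.05980776  0.61713309  1.82893286 -0.03629169  1.2640543
 -0.2994937 ]
[-0.8537733   0.05991463  0.53986598  1.82609666 -0.03228974  1.26423636
  1.26584497]
```

Run:
```python
from h import *
from plant import arm
import json
arm.goto([.52,.17,.30],quat(-.5)); arm.command_gripper(0.0)
i=arm.camera_info('wrist'); im=arm.camera('wrist')
cv2.imwrite('pics/w1.png',im[:,:,::-1])
json.dump({k:np.array(v).tolist() for k,v in i.items()},open('w1.json','w'))
s=arm.sense();print(s['clock'],s['width'],s['tcp_pos'],s['wrist_force'],i)
cv2.imwrite('pics/t2.png',arm.camera('top')[:,:,::-1])
```

```text
3.7417 0.0014218744517122699 [0.52001447 0.16998486 0.30000482] [ 1.07489649  0.80638799 -0.05790154] {'fx': 413.14557538553083, 'fy': 413.14557538553083, 'cx': 323.06177093902136, 'cy': 236.59586050667698, 'D': array([-0.09198276,  0.        ,  0.        ,  0.        ,  0.        ]), 'world_to_cam': array([[ 8.77116437e-01, -4.80277788e-01, -5.73791674e-05,
        -3.74670289e-01],
       [ 4.57630750e-01,  8.35793096e-01, -3.03354574e-01,
        -3.40566407e-01],
       [ 1.45742421e-01,  2.66051024e-01,  9.52877746e-01,
        -5.20427384e-01],
       [ 0.00000000e+00,  0.00000000e+00,  0.00000000e+00,
         1.00000000e+00]])}
```

View pics/w1.png

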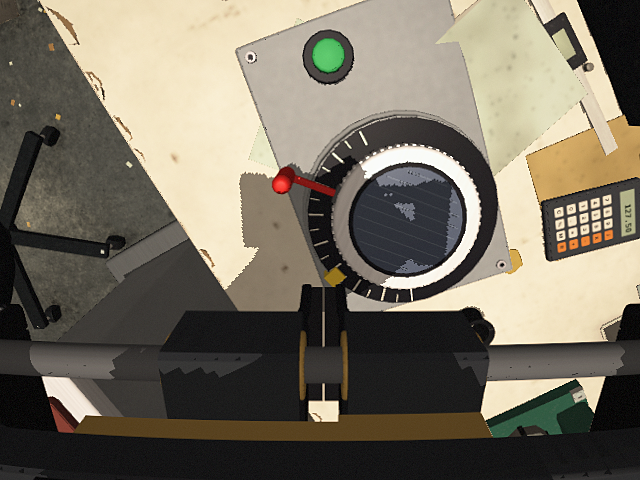

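Run:
```python
import cv2
t=cv2.imread('pics/w1.png')
cv2.imwrite('pics/w1a.png',cv2.resize(t[30:310,225:525],None,fx=2.1*1.25,fy=2.1*1.25*.8,interpolation=cv2.INTER_CUBIC)) if 0 else cv2.imwrite('pics/w1a.png',cv2.resize(t[100:310,255:525],None,fx=2.8,fy=2.8,interpolation=cv2.INTER_CUBIC))
```

```text
(no output)
```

View pics/w1a.png

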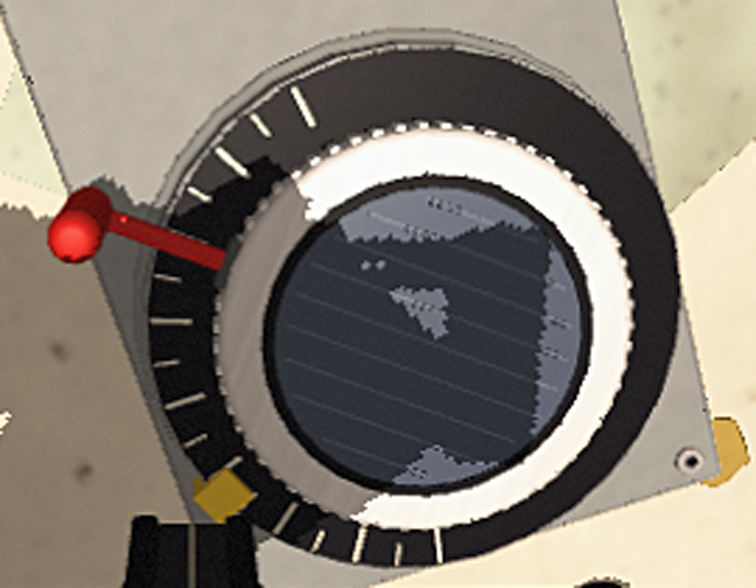

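```bash
cat > fitw.py <<'E'
from h import *
import json
i=json.load(open('w1.json'))
W=np.r_[np.array([[424,328],[223,495],[75,237],[718,472]])/2.8+[255,100],[[237,51],[328,55]]]
f=lambda p: lw(p,[[0,0,.054],pol(.085,p[3],.0395),pol(.11,p[4],.095),[.095,-.1,.01],[-.095,.185,.01],[-.02,.15,.032]])
r=least_squares(lambda p:(proj(i,f(p))-W).ravel(),[.577,.126,-.164,.42,-.69],loss='soft_l1')
p=r.x;print(p.round(4),(proj(i,f(p))-W).round(1).tolist())
for n,q in dict(center=[0,0,.054],mark=pol(.088,p[3],.038),peg=pol(.11,p[4],.095),sw=[-.02,.15,.032]).items(): print(n,np.round(lw(p,q),4))
E
python3 fitw.py
```

```text
[ 0.579   0.126  -0.1624  0.4119 -0.6996] [[1.8, 3.8], [-0.3, 0.3], [-0.3, -0.1], [3.4, 0.5], [-4.3, -2.1], [-0.1, -0.2]]
center [[0.579 0.126 0.054]]
mark [[0.4937 0.1043 0.038 ]]
peg [[0.5074 0.2095 0.095 ]]
sw [[0.5835 0.2773 0.032 ]]
```

```bash
cat >> h.py <<'E'
P=[.578,.126,-.163]
def tip(a,d=.017,r=.11):
    y=a+P[2]; t=np.array([np.sin(y),-np.cos(y)]); u=-np.array([np.cos(y),np.sin(y)])
    return np.array(P[:2])+r*u-t*d, y
def snap(arm,n,cam='wrist'):
    import json
    i=arm.camera_info(cam);im=arm.camera(cam);cv2.imwrite(f'pics/{n}.png',im[:,:,::-1])
    json.dump({k:np.array(v).tolist() for k,v in i.items()},open(n+'.json','w'))
E
python3 - <<'E'
from h import *
from plant import arm
Z=.066+arm.nose_length
xy,y=tip(-.69,.042); arm.goto([*xy,.20],quat(y)); arm.move_l([*xy,Z],v=.12)
print(arm.sense()['clock'],arm.sense()['wrist_force'])
snap(arm,'t3','top');snap(arm,'s3','side')
for a in (-.69,-.60,-.5):
    xy,y=tip(a); arm.move_l([*xy,Z],quat(y),v=.05); s=arm.sense(); print(a,s['clock'],s['wrist_force'].round(2))
snap(arm,'t4','top');snap(arm,'s4','side');snap(arm,'w4')
E
python3 - <<'E'
import cv2,numpy as np
t=cv2.imread('pics/t4.png')[150:300,250:430];s=cv2.imread('pics/s4.png')[150:330,230:430]
cv2.imwrite('pics/c4.png',np.hstack([cv2.resize(t,(400,333)),cv2.resize(s,(370,333))]))
E
```

```text
5.0333 [0.14765531 0.28202449 0.07480579]
-0.69 5.7833 [-0.25  0.41 -0.21]
-0.6 6.1333 [ 0.31  0.96 -0.75]
-0.5 6.5083 [-0.37 -0.2   0.28]
```

View pics/c4.png

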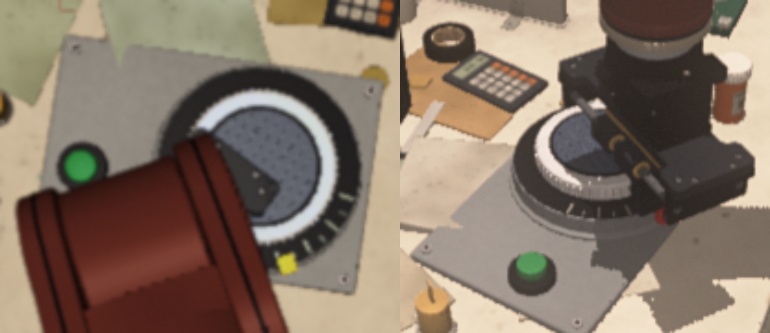

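View pics/w4.png

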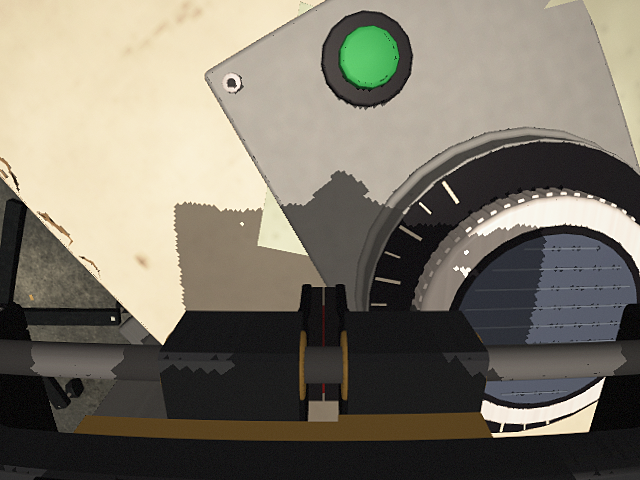

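Run:
```python
from h import *
from plant import arm
Z=.066+arm.nose_length
for a in (-.4,-.3,-.2,-.1,0,.1,.2,.3):
    xy,y=tip(a); arm.move_l([*xy,Z],quat(y),v=.06); s=arm.sense(); print(a,s['clock'],s['wrist_force'].round(2))
snap(arm,'s5','side')
xy,y=tip(.3,.045); arm.move_l([*xy,Z],v=.1)
xy,y=tip(.0,.09); arm.move_l([*xy,.26],v=.2)
print(arm.sense()['clock'])
snap(arm,'w5');snap(arm,'s6','side');snap(arm,'t6','top')
```

```text
-0.4 6.9917 [ 0.11  0.25 -0.3 ]
-0.3 7.325 [-0.72 -0.31  0.81]
-0.2 7.6583 [ 0.25  0.92 -0.4 ]
-0.1 7.9917 [-0.74  0.91  0.1 ]
0 8.325 [0.19 1.05 0.2 ]
0.1 8.6583 [1.53 0.31 0.75]
0.2 8.9917 [-0.28  0.35 -1.49]
0.3 9.325 [ 0.89 -1.12 -0.14]
10.7
```

View pics/w5.png

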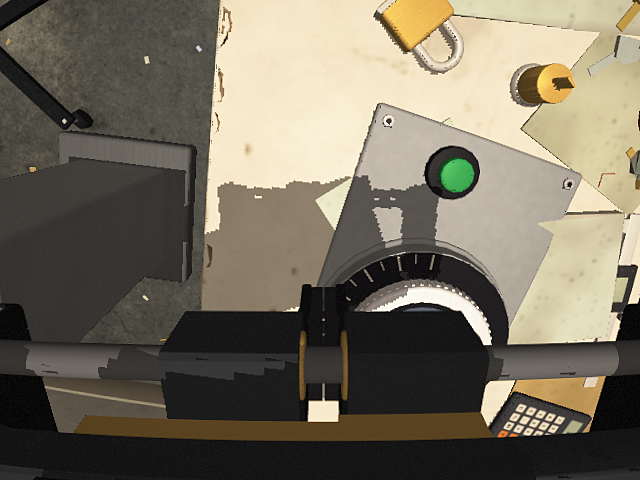

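View pics/s6.png

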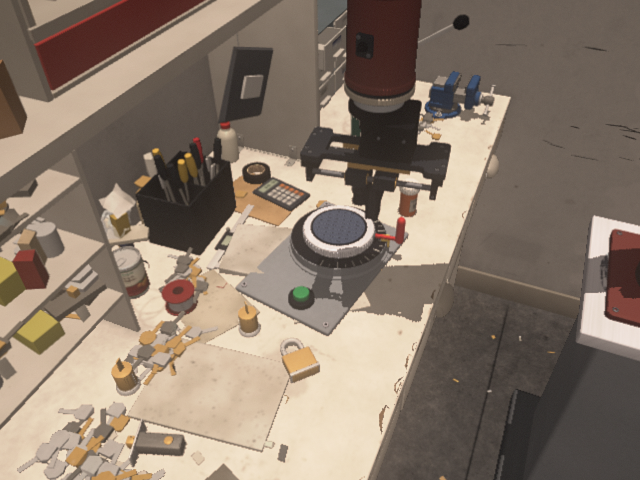

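View pics/t6.png

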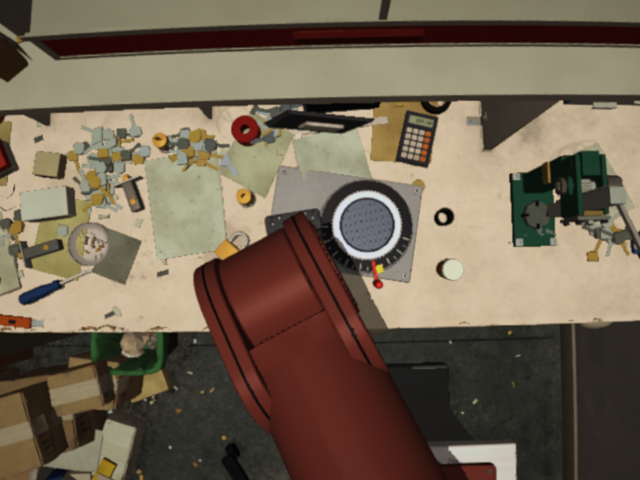

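Run:
```python
import cv2,numpy as np
t=cv2.imread('pics/t6.png')[250:300,350:410];s=cv2.imread('pics/s6.png')[205:265,365:425]
cv2.imwrite('pics/c6.png',np.hstack([cv2.resize(t,None,fx=7,fy=7,interpolation=cv2.INTER_CUBIC),cv2.resize(s,(350,350),interpolation=cv2.INTER_CUBIC)]))
```

```text
(no output)
```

View pics/c6.png

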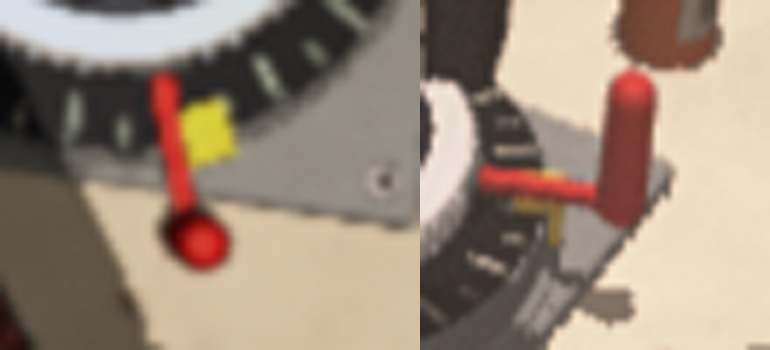

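Run:
```python
from h import *
import json
i=json.load(open('t6.json'))
c=back(i,[np.array([471,293])/4.2+[255,155]],.054)[0]
def ang(uv,z):
    q=back(i,[uv],z)[0]-c; return round(np.arctan2(-q[1],-q[0])-P[2],4),round(np.hypot(q[0],q[1]),4)
print(c)
print('peg',ang(np.array([202,243])/7+[350,250],.095),'old',ang(np.array([284,460])/4.2+[255,155],.095))
print('clip',ang(np.array([521,479])/4.2+[255,155],.0395))
print('bar',ang(np.array([168,90])/7+[350,250],.05),ang(np.array([185,200])/7+[350,250],.05))
from plant import arm
print(arm.sense()['clock'])
```

```text
[0.57835673 0.12470222 0.054     ]
peg (np.float64(0.2979), np.float64(0.1097)) old (np.float64(-0.6959), np.float64(0.1092))
clip (np.float64(0.4148), np.float64(0.0848))
bar (np.float64(0.3195), np.float64(0.0712)) (np.float64(0.3112), np.float64(0.1004))
10.85
```

Run:
```python
from h import *
from plant import arm
Z=.066+arm.nose_length
xy,y=tip(.28,.045); arm.goto([*xy,.17],quat(y)); arm.move_l([*xy,Z],v=.1)
for a in (.29,.36,.412):
    xy,y=tip(a); arm.move_l([*xy,Z],quat(y),v=.05)
arm.pause(.2)
xy,y=tip(.412,.045); arm.move_l([*xy,Z],v=.1)
xy,y=tip(-.3,.09); arm.move_l([*xy,.22],v=.2)
print(arm.sense()['clock'])
snap(arm,'s7','side');snap(arm,'t7','top')
t=cv2.imread('pics/t7.png')[250:300,350:410];s=cv2.imread('pics/s7.png')[205:265,365:425]
cv2.imwrite('pics/c7.png',np.hstack([cv2.resize(t,None,fx=7,fy=7,interpolation=cv2.INTER_CUBIC),cv2.resize(s,(350,350),interpolation=cv2.INTER_CUBIC)]))
```

```text
14.75
```

View pics/c7.png

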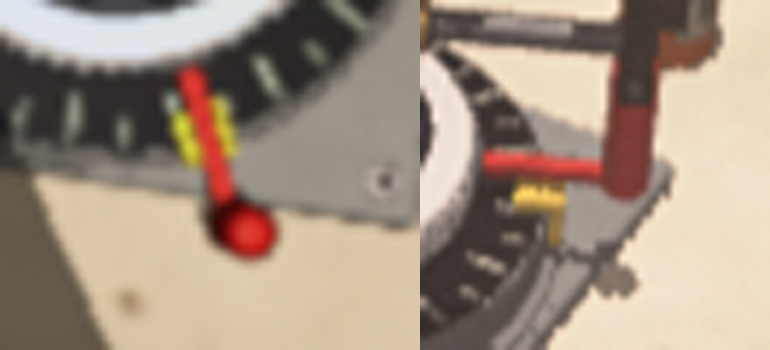

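Run:
```python
from h import *
import json
i=json.load(open('t7.json'))
c=back(i,[np.array([471,293])/4.2+[255,155]],.054)[0]
def ang(uv,z):
    q=back(i,[uv],z)[0]-c; return round(np.arctan2(-q[1],-q[0])-P[2],4)
print('peg',ang(np.array([248,230])/7+[350,250],.095))
print('bar',ang(np.array([193,80])/7+[350,250],.05),ang(np.array([222,190])/7+[350,250],.05))
print('clip, corners visible', [ang(np.array(x)/7+[350,250],.0395) for x in ([187,138],[224,128],[205,132])])
from plant import arm
print(arm.inverse_kinematics([.583,.277,.04+.07],quat(-.5)),arm.sense()['tcp_pos'])
```

```text
peg 0.407
bar 0.4189 0.4118
clip, corners visible [np.float64(0.3614), np.float64(0.4817), np.float64(0.421)]
[-0.90270084  0.51385377  0.51131052  1.68690468 -0.28685886  1.01611573
 -0.79406468] [0.51931105 0.2543037  0.21929522]
```

Run:
```python
from h import *
from plant import arm
L=arm.nose_length; b=[.583,.2768]
arm.goto([*b,.15],quat(-.5)); arm.move_l([*b,.040+L],v=.08)
f0=arm.sense()['wrist_force']; snap(arm,'s8','side');snap(arm,'w8')
for z in (.031,.028,.0262,.0252):
    arm.move_l([*b,z+L],v=.03); arm.pause(.1); s=arm.sense(); print(z,s['tcp_pos'][2]-L,(s['wrist_force']-f0).round(2),s['clock'])
snap(arm,'s9','side')
arm.pause(.15)
arm.move_l([*b,.15],v=.12); print(arm.sense()['clock'])
s=cv2.imread('pics/s9.png')[230:330,250:370]
cv2.imwrite('pics/c9.png',np.hstack([cv2.resize(cv2.imread(f'pics/{k}.png')[230:330,250:350],None,fx=4,fy=4) for k in('s8','s9')]))
```

```text
0.031 0.031204148098163256 [0.1  0.52 1.09] 16.8
0.028 0.028220000807270704 [0.86 1.23 3.99] 17.15
0.0262 0.026538679766666087 [0.39 0.93 6.59] 17.5
0.0252 0.026374797881971432 [-3.48  0.11 15.01] 17.85
18.6583
```

View pics/c9.png

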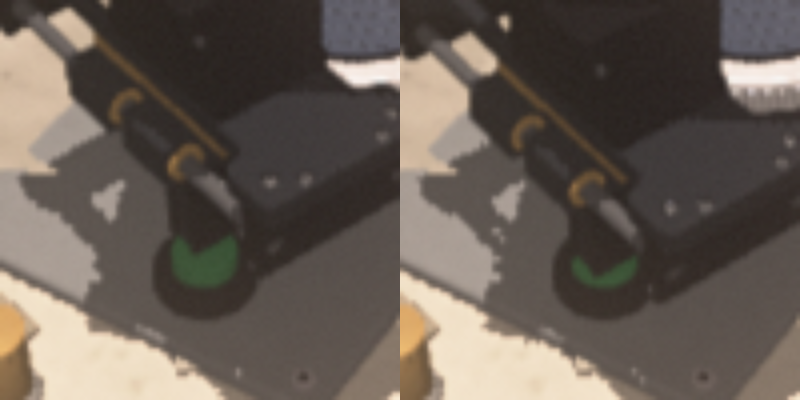

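Run:
```python
from h import *
from plant import arm
arm.move_l([.56,.30,.28],v=.2)
snap(arm,'s10','side');snap(arm,'t10','top');print(arm.sense()['clock'])
t=cv2.imread('pics/t10.png')[250:300,350:410];s=cv2.imread('pics/s10.png')[180:390,230:440]
cv2.imwrite('pics/c10.png',np.hstack([cv2.resize(t,None,fx=7,fy=7,interpolation=cv2.INTER_CUBIC),cv2.resize(s,(350,350),interpolation=cv2.INTER_CUBIC)]))
```

```text
19.575
```

View pics/c10.png

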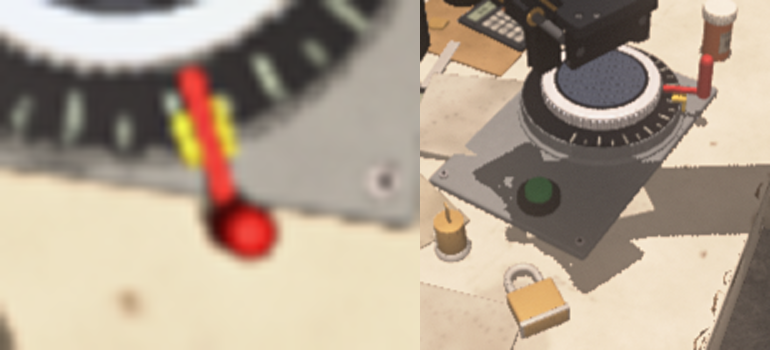

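The red bar still lies across the middle of the clip, with yellow showing on both sides (crop about 187 and 224, 130). The button (about 538, 190) is up again, and the cylinder, padlock and vial show no sign of having been moved.

```bash
python3 -c "
from plant import arm
arm.sign_off()"
```

```text
the job is handed in; nothing more can be done
```

The lever now lies over the yellow clip and the green button has been pressed and released. The job was handed in at about 19.6 s of the 51 s allowed; `sign_off` gave no verdict.

- **Lever:** I pushed the peg along its arc with the closed fingertips, in two stages with a look in between. It ended at about 0.41 rad, against 0.415–0.42 rad for the clip. That is less than 1 mm off at the rim, with yellow showing on both sides of the bar. It looked the same after the button press.
- **Button:** I pressed it until the force rose from about 6.6 N to 15 N while the fingertips stopped at 26.4 mm above the bench, so it was at the bottom of its travel. The last picture shows it up again and the hand clear.
- **Loose things:** The brass cylinder, padlock and vial looked unmoved in the last side picture, and the clip looked unmoved in the top one. I did not measure any of them, and I did not check the eye loupe at the end.
- **Disagreements:** The side and top cameras differed by about 3 mm in the lamp fit. In the wrist-camera fit, the ring centre and two plate corners were 3–5 pixels off. I set the final angle from the top camera alone, measuring lever and clip against the same ring centre. Wrist force readings were too noisy to show the light contact with the peg, so I judged the pushing from pictures.

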